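Lock the filter cover of the bench vacuum pump

TASK

The hinged filter cover on top of the bench vacuum pump stands ajar because its quarter-turn fastener was turned while the cover was up, and its cam now overhangs the keeper. With your fingertips in the slot, turn the fastener back anticlockwise to open (slot across the cover), press the cover down onto its seat and, keeping it pressed, turn the fastener clockwise a quarter turn to its stop, so that the cover stays locked down when you let go. Do not lift the cover any further, and leave the amber bottle, the tip box and the tape roll where they stand.

Things in the scene. Friction and masses are not known exactly. Their poses are not given: they have to be found in the camera images.
- pump: White bench vacuum pump, housing 240 mm (its x) by 220 mm (its y), 103 mm high to the underside of the shut cover; too heavy to shift. Origin: centre of its underside on the worktop. Its -x side is the front (gauge, knob, switch); +x is the hinge side; z up.
- cover (a joint): Angle (rad) of the grey filter cover, a 196 x 190 x 6 mm plate, about its hinge along the pump's y axis at pump x = +97, z = 103 mm. 0 = shut, level on its seat; positive = front edge up. A spring holds it ajar at about 0.2; pressing at the fastener takes 2.5 N per 10 mm at first, 7 N at 0, gives 3 mm more (-0.02), then stops hard. Unlocked and let go, it springs up.
- fastener (a joint): Angle (rad) of the fastener in the cover, seen from above: 0 = open (a stop; slot across the cover, along the pump's y, towards two round dots), growing clockwise to 1.571 = locked (a stop; slot fore and aft, along the pump's x, towards a bar mark). Stays where it is left; turns with about 0.12 N m, freely while the cover is above 0.14.
- slot (a point): Centre of the floor of the fastener's slot; moves with it. y runs along the slot, z out of it. The fastener is a metal disc 83 mm wide in a black ring 100 mm wide, equally high, leaning with the cover. The straight slot, 32 mm wide, 16 mm deep, open above, crosses the whole disc. Two fingertips a few cm apart along it, or one near one end, turn the disc.
- slot_home (a point): Where the slot's floor centre lies with the cover shut: pump x = -45, y = 0, z = 97 mm; pump's axes. Below it sit two keeper bars. The fastener's cam bar (48 mm long, 8 mm thick, parallel to the slot) passes down between them only while the fastener is below 0.3; with the cover within 2 mm of shut there it turns in under them and holds the cover down.
- bottle_amber: Amber bottle with black cap, 50 mm in diameter, 101 mm tall, standing to the left of the pump. Origin: centre of its underside. Bystander.
- tip_box: Pipette tip box, 118 x 68 x 63 mm, green with yellow tips, to the right of the pump. Origin: centre of its underside. Bystander.
- tape_roll: Pale green roll of tape, 60 mm in diameter, 19 mm high, lying in front of the pump. Origin: centre of its underside. Bystander.

How it is judged (in metres and radians):
On the way:
1. the cover is pressed down onto its seat (angle below 0.03) with the fastener turned back to open (angle below 0.35) (value of joint cover below 0.03 rad and value of joint fastener below 0.35 rad), for 0.05 s.
At the end, for the whole second after the job is handed in: The fastener stands within 10 degrees of its locked stop (angle above 1.40), the cover is held down by its cam with the robot clear (angle below 0.025 and still), and the bottle, tip box and tape roll are within 15 mm of where they stood (value of joint fastener above 1.4 rad and value of joint cover below 0.025 rad and velocity of joint cover between -0.02 and 0.02 rad/s and distance of each of bottle_amber, tip_box, tape_roll from where it was at the start of the episode below 0.015 m); the robot touches nothing.
It fails at once if the cover is lifted open further (angle above 0.30) (value of joint cover above 0.3 rad).
It fails at once if the amber bottle is knocked, lifted or carried (distance of bottle_amber from where it was at the start of the episode above 0.03 m).
It fails at once if the tip box is knocked, lifted or carried (distance of tip_box from where it was at the start of the episode above 0.03 m).
It fails at once if the tape roll is knocked, lifted or carried (distance of tape_roll from where it was at the start of the episode above 0.03 m).
It also fails if it takes over 45 s, if anything falls off the work surface, if the arm or the gripper's body presses on something with over 40 N, if the wrist force passes 120 N, or if a joint passes its speed limit or range.

ROBOT

A 6-joint arm with a two-finger parallel gripper is mounted at the origin on the work surface; the furniture and walls round the work are solid. World frame = base frame: x ahead of the robot, y to its left, z up, the work surface at z = 0. Lengths are in m, angles in degrees, forces in N, time in s.
With the tool pointing down it reaches from about 0.3 to 0.825 m from the base axis. Payload 5.4 kg.
Tool frame: the origin (TCP) lies midway between the tips of the shut fingers; the grasp point (between the pads) lies 19 mm behind it (env.grip_point_offset is the distance from the TCP to the grasp point, in m); z points along the fingers, y is the line along which they close (so a half turn about z gives the same grasp; the last joint's range is limited). The gripper opens to 92 mm and grips with 3 to 60 N. Pads are 20 mm wide; open, the fingers measure 128 mm over their backs; the gripper's body (75 mm by 189 mm) begins 69 mm behind the grasp point.
Start: joints at [-83.256, 9.076, 91.501, -0, 79.423, -12.038], TCP at [0.185, -0.544, 0.215] pointing down, gripper open.
Joint ranges: [-166.64, 166.64], [-54.1, 131.32], [10.49, 154.53], [-73.88, 253.88], [9.74, 151.15], [-171.62, 171.62]. Speed limits (degrees/s): [147.25, 147.25, 180, 180, 180, 180].

INTERFACE

Orientations are given as a 3x3 rotation matrix whose columns are the frame's x, y, z axes.
In Python, from cell import env gives the robot as it stands.
- The arm moves only by the tool send_rows, never from a script. Its argument "steps" is a list of rows, each an object with "offset": the shift along the tool's x, y, z in mm, a list of three; "roll": the turn about the tool's z in degrees. A call has 1 to 20 rows; each row shifts and turns the commanded pose from where the row before left it, along the tool's axes as they then stand; what a row does not reach is not made up. A row lasts 1/12 s, in which the tool goes at most 41.7 mm and 7.16 degrees, less where a joint would pass 70% of its speed; a pose out of reach is approached as far as the arm can. A call is refused whole if a number of a shift passes 41.7 or a number of a turn 7.16, either way. A call with a gripper value outside its range is refused whole. "fingers" is the finger opening in mm, from 0 to 91.9, set as the call begins (left out, the last holds). The fingers move at their own pace and stop on an object; "force" is the grip in N (left out, the last holds). Time passes only in rows, so rows that do not move let the fingers close. It gives the time, the measured TCP pose, the force, the opening and the grip force at its end, in the units of the state.
- env.get_state(): the state, without advancing time (a new reading comes with each control period).
- env.get_image(name): name is "side" or "top" or "wrist"; returns a dict with "img" (420x560x3 uint8, blue, green, red), "fov_y" (degrees; the focal length in pixels is half the picture's height over the tangent of half this angle, whatever the lens; pixels are square), "cx", "cy" (the principal point, pixels), "k1" (the pictures are not rectified: a ray, as slopes to the right and down, at radius r is drawn at 1 + k1 r^2 times it, then the intrinsics apply), "extrinsics" (4x4, takes a point from camera to world coordinates); the wrist camera has in their place "hand_eye" (4x4, takes a point from camera to tool coordinates, whose origin is the TCP and whose axes are the flange's). Camera axes: x right, y up, looking along -z (the intrinsics and any distortion apply to the point x, -y, -z); pixel columns grow to the right and rows downward; lengths in m; the calibration is good to about 2 mm. A picture is of the moment at which its call begins: read the wrist's pose just before it. There is no depth.
- env.finish_job(): hands the job in; it is judged then, once.
Trained networks look in the newest picture that a camera, given by its name, has taken for a name from the list of things; names that differ only in an ending like _2 or _b are one class to them, and where a whole thing is asked for, a point or a joint stands for the part that bears it (a point fixed in the world has none). Each returns a list of dicts, best first, with "confidence" (0 to 1); they miss things now and then, are a little off and sometimes report something else, mostly with a low value. They report only what shows in the picture. A call takes as long as a camera call.
- env.trace(label, camera): "region" (420x560 bool, what is visible of it) and "uv" ([column, row] in pixels, amid what is visible of it).
The state is a dict: "time_s": time; "joint_pos": joint angles; "qvel": joint speeds; "joint_torque": joint torques, N m; "eef_pos": TCP position; "tool_rot": TCP orientation; "ft_force": force on the tool from outside, world axes, zero at the start; "wrist_torque": the same for the moment, N m; "opening": finger opening in m; "gripper_force": force on a finger pad.
Only numpy, scipy, OpenCV 4.12 (cv2) and the standard library are available. Lean on these libraries where they do the work, as an engineer would, in place of code of your own. Each camera call takes 0.05 s, during which the arm holds its last target. There are 200 camera calls.

## Working session

There is one attempt and no reset: what is moved stays moved. The work goes in short steps, Python scripts to look and compute and a tool call to move; the robot and the scene stay as the last step left them, time stands still between calls to the robot, and variables do not carry over. Pictures are saved under pics/ and viewed, at most 10 in all, crops included, and the job is handed in when it is done.

Besides the shell and the picture viewer there is one more tool, called after "Call:" in YAML: its name, and indented under it one key for each argument. send_rows: Moves the arm, as the interface text tells. Its arguments: {"type":"object","properties":{"steps":{"type":"array","items":{"type":"object","properties":{"offset":{"type":"array","items":{"type":"number"}},"roll":{"type":"number"}}}},"fingers":{"type":"number"},"force":{"type":"number"}},"required":["steps"]}

```bash
mkdir -p pics; cat > h.py <<'E'
import numpy as np, cv2
from cell import env
def K(d):
    h,w=d["img"].shape[:2]; f=h/2/np.tan(np.radians(d["fov_y"])/2)
    return np.array([[f,0,d["cx"]],[0,f,d["cy"]],[0,0,1.]])
def pose(d,st=None):
    if "extrinsics" in d: return np.array(d["extrinsics"])
    T=np.eye(4);T[:3,:3]=st["tool_rot"];T[:3,3]=st["eef_pos"]; return T@np.array(d["hand_eye"])
def project(P,d,T):
    P=np.atleast_2d(P); c=(P-T[:3,3])@T[:3,:3]; s=np.c_[c[:,0]/-c[:,2],-c[:,1]/-c[:,2]]
    s=s*(1+d["k1"]*(s**2).sum(1,keepdims=True)); k=K(d)
    return s*k[0,0]+k[:2,2]
def ray(uv,d,T):
    k=K(d); s0=(np.array(uv,float)-k[:2,2])/k[0,0]; s=s0.copy()
    for _ in range(30): s=s0/(1+d["k1"]*(s@s))
    v=T[:3,:3]@np.array([s[0],-s[1],-1]); return T[:3,3],v/np.linalg.norm(v)
def tri(rs):
    A=sum(np.eye(3)-np.outer(v,v) for o,v in rs); b=sum((np.eye(3)-np.outer(v,v))@o for o,v in rs)
    return np.linalg.solve(A,b)
E
python3 - <<'E'
from h import *
st=env.get_state(); print(st)
ims=[]
for n in ["side","top","wrist"]:
    d=env.get_image(n); ims.append(d["img"]); cv2.imwrite(f"pics/{n}0.png",d["img"])
    print(n,d["fov_y"],d["cx"],d["cy"],d["k1"],np.round(pose(d,st),3).tolist())
    for l in ["pump","cover","fastener","slot","bottle_amber","tip_box","tape_roll"]:
        for r in env.trace(l,n)[:1]: print(l,round(r["confidence"],2),np.round(r["uv"]),r["region"].sum())
E
```

```text
{'time_s': 0.0, 'joint_pos': array([-8.32560792e+01,  9.11355358e+00,  9.15692243e+01, -5.41573194e-04,
        7.94215723e+01, -1.20369097e+01]), 'qvel': array([-0.00116386, -0.05031026,  0.04298182,  0.01152505,  0.0079518 ,
       -0.05046058]), 'joint_torque': array([ 6.81265265e-04, -3.85569441e+01, -3.22109020e+01,  7.00244657e-02,
        3.78804712e-02, -1.59069627e-04]), 'eef_pos': array([ 0.18503458, -0.54378101,  0.21363583]), 'tool_rot': array([[ 9.46756508e-01,  3.21950409e-01, -2.23100668e-04],
       [ 3.21950273e-01, -9.46754855e-01,  1.80755988e-03],
       [ 3.70723003e-04, -1.78314640e-03, -9.99998341e-01]]), 'ft_force': array([ 0.28048676, -0.24662061, -0.24129692]), 'wrist_torque': array([-0.01835907,  0.02540242,  0.00998129]), 'gripper_force': 0.0, 'opening': 0.09149532484965811}
side 52.338622792829284 285.61659134615167 209.56309584694438 -0.07970976805384741 [[0.887, 0.306, -0.347, 0.281], [-0.463, 0.583, -0.668, -0.601], [-0.002, 0.753, 0.658, 0.664], [0.0, 0.0, 0.0, 1.0]]
pump 0.88 [311. 243.] 14876
cover 0.67 [309. 219.] 6215
fastener 0.78 [294. 222.] 900
slot 0.71 [297. 220.] 898
bottle_amber 0.88 [239. 201.] 380
tip_box 0.65 [400. 296.] 2558
tape_roll 0.94 [245. 298.] 730
top 44.86031429928141 281.94590295276316 211.04029803369323 -0.022242460846421494 [[-0.012, 0.99, -0.141, 0.404], [-1.0, -0.013, -0.01, -0.051], [-0.012, 0.141, 0.99, 1.254], [0.0, 0.0, 0.0, 1.0]]
pump 0.61 [308. 198.] 10405
cover 0.59 [305. 199.] 6831
fastener 0.81 [311. 212.] 1078
slot 0.76 [310. 212.] 1071
bottle_amber 0.78 [242. 233.] 409
tip_box 0.97 [376. 164.] 1574
tape_roll 0.7 [318. 268.] 302
wrist 64.38360325133499 275.07816350751295 201.6068102349157 -0.003554489476244977 [[0.322, 0.912, 0.253, 0.258], [-0.947, 0.311, 0.085, -0.519], [-0.001, -0.267, 0.964, 0.384], [0.0, 0.0, 0.0, 1.0]]
```

View pics/top0.png

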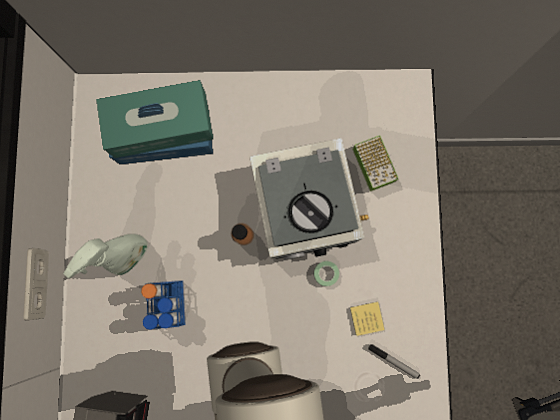

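View pics/side0.png

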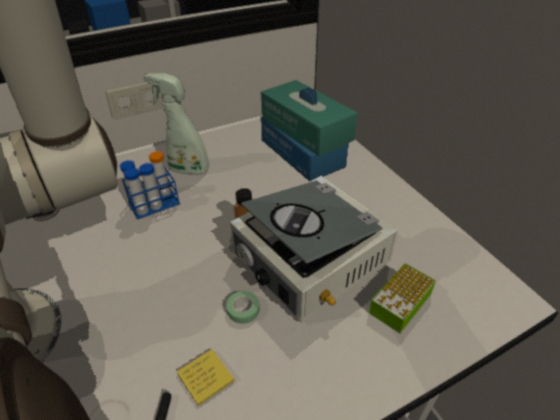

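The top view shows the pump at about (305,199) with the fastener at (311,212) and its slot diagonal. The bottle is at (242,233), the tape at (325,273) and the tip box at (376,164). The side view agrees.

```bash
python3 - <<'E'
from h import *
D={};T={}
for n in ["side","top"]:
    D[n]=env.get_image(n);T[n]=pose(D[n])
    for l in ["cover","fastener","slot","tape_roll","bottle_amber","tip_box"]:
        r=env.trace(l,n)
        if r:
            D[n][l]=r[0]; m=r[0]["region"].astype(np.uint8); c=max(cv2.findContours(m,0,1)[0],key=len)
            if l in("cover","fastener"): print(n,l,cv2.minAreaRect(c), cv2.approxPolyDP(c,6,True)[:,0].tolist())
for l in ["fastener","slot","tape_roll","bottle_amber","tip_box"]:
    print(l,tri([ray(D[n][l]["uv"],D[n],T[n]) for n in D]))
a=D["top"]["img"][130:270,235:405]; b=D["side"]["img"][165:315,220:400]
cv2.imwrite("pics/c1.png",np.hstack([cv2.resize(a,(400,330),interpolation=3),cv2.resize(b,(396,330),interpolation=3)]))
E
```

```text
side cover ((311.5388488769531, 215.45709228515625), (121.26714324951172, 78.77617645263672), 42.184444427490234) [[241, 203], [305, 262], [382, 228], [316, 180]]
side fastener ((296.7354736328125, 220.3375244140625), (45.270084381103516, 25.094280242919922), 17.52556800842285) [[275, 214], [292, 232], [319, 225], [314, 213], [294, 213], [293, 206]]
top cover ((306.7670593261719, 196.88186645507812), (83.62124633789062, 86.47660064697266), 78.2317123413086) [[337, 151], [258, 168], [274, 246], [357, 228]]
top fastener ((310.0, 211.5), (35.0, 36.0), 90.0) [[307, 194], [292, 219], [315, 229], [327, 207]]
fastener [ 0.56039096 -0.10578414  0.1384926 ]
slot [ 0.5579667  -0.10361453  0.13867324]
tape_roll [ 0.42345632 -0.1498353   0.05000516]
bottle_amber [0.51243205 0.04780115 0.09337615]
tip_box [ 0.69547719 -0.27313597  0.02753717]
```

View pics/c1.png

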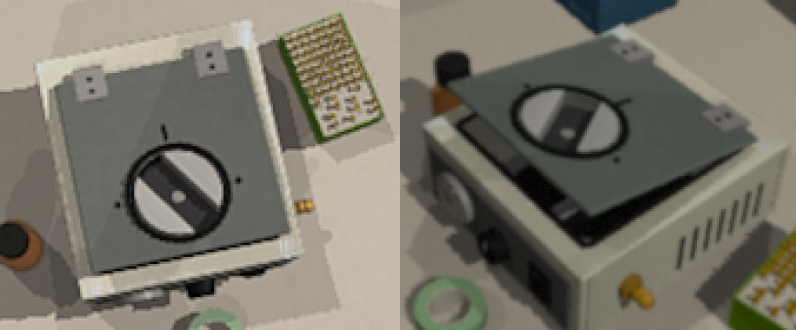

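```bash
cat >> h.py <<'E'
def cov(p,q):  # p=(x,y,yaw,a); q in pump frame shut -> world
    x,y,w,a=p; q=np.atleast_2d(q).astype(float)/1000; dx=q[:,0]-.097; dz=q[:,2]-.103
    X=.097+dx*np.cos(a)+dz*np.sin(a); Z=.103-dx*np.sin(a)+dz*np.cos(a)
    return np.c_[x+X*np.cos(w)-q[:,1]*np.sin(w), y+X*np.sin(w)+q[:,1]*np.cos(w), Z]
E
python3 - <<'E'
from h import *
from scipy.optimize import least_squares
D={n:env.get_image(n) for n in ["side","top"]}
C=np.array([[97,95,109],[97,-95,109],[-99,-95,109],[-99,95,109],[-45,0,113]])
# hinge-left, hinge-right, front-right, front-left, disc centre (from crops)
uv={"top":np.array([[258,168],[340,150],[357,229],[274,245.5],[235+179*.425,130+191*.4242]]),
"side":np.array([[316,180],[382,228],[305,262],[241,203],[220+571*.4545,165+121*.4545]])}
f=lambda p:np.concatenate([(project(cov(p,C),D[n],pose(D[n]))-uv[n]).ravel() for n in D])
r=least_squares(f,[.6,-.1,.2,.2],loss="soft_l1"); print(r.x,np.degrees(r.x[2]),np.round(r.fun.reshape(-1,2),1))
p=r.x; np.save("p.npy",p); print("slot",cov(p,[-45,0,97]),"top",cov(p,[-45,0,113]))
# slot ends in crop top
o,ts=None,[]
e=np.array([[235+150*.425,130+168*.4242],[235+207*.425,130+218*.4242]])
zt=cov(p,[-45,0,113])[0,2]
P=[]
for u in e:
    o,v=ray(u,D["top"],pose(D["top"])); P.append(o+v*(zt-o[2])/v[2])
d=P[0]-P[1]; print("slot yaw",np.degrees(np.arctan2(d[1],d[0])), "fastener",90+np.degrees(p[2])-np.degrees(np.arctan2(d[1],d[0])))
s=env.get_state(); print(s["time_s"])
# for move: target TCP above with yaw, given in tool axes
E
```

```text
[ 0.59546682 -0.09684125  0.18509916  0.20934954] 10.605400665264346 [[   0.2    1. ]
 [   0.8    1.3]
 [   0.6    0.3]
 [  -1.1   -0.7]
 [-185.3    0.2]
 [  -0.3   -2.7]
 [  -1.7   -0.6]
 [   1.7   -0.6]
 [  -0.8   -0. ]
 [  -0.2    2.4]]
slot [[ 0.55305729 -0.10478211  0.12664197]] top [[ 0.55632567 -0.10417013  0.14229263]]
slot yaw 47.58247912779259 fastener 53.02292153747175
2.0
```

The fit is consistent: slot floor at (0.553, -0.105, 0.127), cover angle 0.21, fastener about 53° from open. The one large residual is my own pixel offset for the side disc, and it matches once corrected. Next I move above it.

Call:
send_rows:
  steps:
    - {"offset":[24.5,-14.9,-1.5],"roll":0}
    - {"offset":[24.5,-14.9,-1.5],"roll":0}
    - {"offset":[24.5,-14.9,-1.5],"roll":0}
    - {"offset":[24.5,-14.9,-1.5],"roll":0}
    - {"offset":[24.5,-14.9,-1.5],"roll":0}
    - {"offset":[24.5,-14.9,-1.5],"roll":0}
    - {"offset":[24.5,-14.9,-1.5],"roll":0}
    - {"offset":[24.5,-14.9,-1.5],"roll":0}
    - {"offset":[24.5,-14.9,-1.5],"roll":0}
    - {"offset":[24.5,-14.9,-1.5],"roll":0}
    - {"offset":[24.5,-14.9,-1.5],"roll":0}
    - {"offset":[24.5,-14.9,-1.5],"roll":0}
    - {"offset":[24.5,-14.9,-1.5],"roll":0}
    - {"offset":[24.5,-14.9,-1.5],"roll":0}
    - {"offset":[24.5,-14.9,-1.5],"roll":0}
    - {"offset":[24.5,-14.9,-1.5],"roll":0}
    - {"offset":[24.5,-14.9,-1.5],"roll":0}
    - {"offset":[24.5,-14.9,-1.5],"roll":0}
    - {"offset":[24.5,-14.9,-1.5],"roll":0}
    - {"offset":[24.5,-14.9,-1.5],"roll":0}

```text
time_s: 3.67
eef_pos: [0.5539, -0.1032, 0.2448]
tool_rot: [[0.947, 0.322, 0.0], [0.322, -0.947, -0.0], [0.0, 0.0, -1.0]]
ft_force: [0.1, 0.6, -0.2]
opening: 0.0922
gripper_force: 0.0
```

Call:
send_rows:
  steps:
    - {"offset":[0,0,0],"roll":-7}
    - {"offset":[0,0,0],"roll":-7}
    - {"offset":[0,0,0],"roll":-7}
    - {"offset":[0,0,0],"roll":-7}
    - {"offset":[0,0,0],"roll":-7}
    - {"offset":[0,0,0],"roll":-7}
    - {"offset":[0,0,0],"roll":-7}
    - {"offset":[0,0,0],"roll":-7}
    - {"offset":[0,0,0],"roll":-7}
    - {"offset":[0,0,0],"roll":-7}
    - {"offset":[0,0,0],"roll":-7}
    - {"offset":[0,0,0],"roll":-7}
    - {"offset":[0,0,0],"roll":-7}
    - {"offset":[0,0,0],"roll":-7}
    - {"offset":[0,0,0],"roll":-7}
    - {"offset":[0,0,0],"roll":-7}
    - {"offset":[0,0,0],"roll":-7}
    - {"offset":[0,0,0],"roll":0}
    - {"offset":[0,0,0],"roll":0}
  fingers: 36

```text
time_s: 5.25
eef_pos: [0.5531, -0.1045, 0.2446]
tool_rot: [[-0.738, 0.674, 0.0], [0.674, 0.738, -0.0], [-0.0, 0.0, -1.0]]
ft_force: [-0.1, -0.4, 0.2]
opening: 0.0362
gripper_force: 0.0
```

```bash
python3 - <<'E'
from h import *
s=env.get_state(); R=np.array(s["tool_rot"]); print(s["time_s"],s["eef_pos"],s["joint_pos"],s["opening"],s["ft_force"],np.degrees(np.arctan2(R[1,0],R[0,0])))
d=env.get_image("wrist"); T=pose(d,s); im=d["img"].copy(); p=np.load("p.npy")
t=np.linspace(0,6.28,40)
for rr in(41.5,50): cv2.polylines(im,[project(cov(p,np.c_[-45+rr*np.cos(t),rr*np.sin(t),0*t+113]),d,T).astype(int)],True,(0,0,255),1)
a=np.radians(53); v=np.array([np.sin(a),np.cos(a),0]);n=np.array([-np.cos(a),np.sin(a),0])
for k in(-16,16): cv2.polylines(im,[project(cov(p,[np.array([-45,0,113])+v*q+n*k for q in(-41,41)]),d,T).astype(int)],False,(255,0,255),1)
cv2.imwrite("pics/w1.png",cv2.resize(im,(784,588)))
E
```

```text
5.25 [ 0.55307073 -0.10447113  0.24461017] [-2.29963880e+01  6.16757999e+00  9.12999833e+01  1.96158873e-04
  8.25309051e+01 -7.05835625e+01] 0.036190971376184794 [-0.11334088 -0.38756161  0.21833758] 137.5871489921118
```

View pics/w1.png

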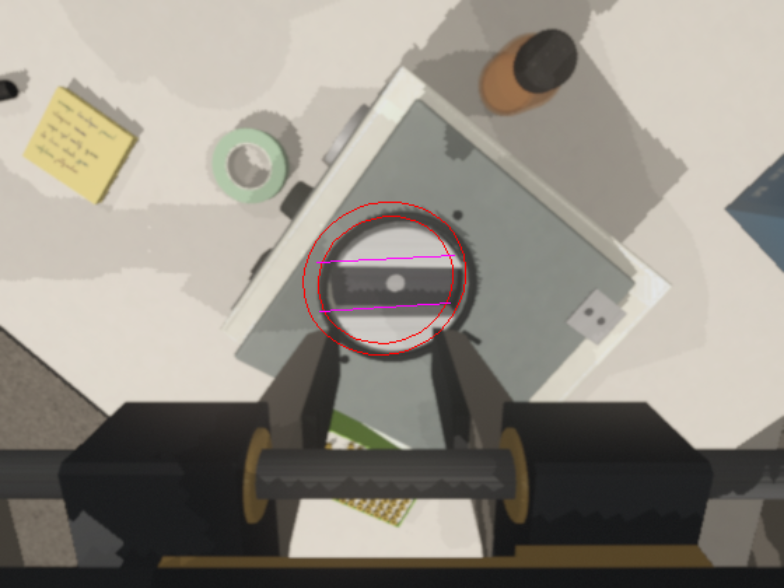

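The wrist view shows the disc centre at about (396,285) in the scaled picture, 10 px right of and 6 px below my model. The slot is nearly horizontal, i.e. along tool y. I'll refit with all three views and the side-pixel typo fixed.

```bash
python3 - <<'E'
from h import *
from scipy.optimize import least_squares
s=env.get_state()
D={n:env.get_image(n) for n in ["side","top","wrist"]}
T={n:pose(D[n],s) for n in D}
C=np.array([[97,95,109],[97,-95,109],[-99,-95,109],[-99,95,109],[-45,0,113]])
uv={"top":np.array([[258,168],[340,150],[357,229],[274,245.5],[235+179*.425,130+191*.4242]]),
"side":np.array([[316,180],[382,228],[305,262],[241,203],[220+171*.4545,165+121*.4545]]),
"wrist":np.array([[635,280],[np.nan]*2,[237,355],[418,100],[396,285]])/1.4}
w={"top":1.,"side":1.,"wrist":1}
def f(p,ns=D): return np.nan_to_num(np.concatenate([w[n]*(project(cov(p,C),D[n],T[n])-uv[n]).ravel() for n in ns]))
for ns in (["top","side"],["wrist"],list(D)):
    r=least_squares(f,[.6,-.1,.2,.2],loss="soft_l1",args=(ns,)); p=r.x
    print(ns,p.round(4),np.round(r.fun.reshape(-1,2),1).tolist(),cov(p,[[-45,0,97],[-45,0,113]]).round(4))
np.save("p.npy",p)
g=[ray(uv[n][4],D[n],T[n]) for n in D]
print("tri disc top",tri(g),"top+wrist",tri(g[1:]),"side+wrist",tri([g[0],g[2]]))
for o,v in g: print((o+v*(.141-o[2])/v[2]).round(4))
rg=env.trace("fastener","wrist")
if rg: print(rg[0]["confidence"],np.array(rg[0]["uv"])*1.4)
E
```

```text
['top', 'side'] [ 0.5955 -0.0968  0.1851  0.2093] [[-0.3, -2.7], [-1.7, -0.6], [1.7, -0.6], [-0.8, -0.0], [-0.2, 2.4], [0.2, 1.0], [0.8, 1.3], [0.6, 0.3], [-1.1, -0.7], [-3.5, 0.2]] [[ 0.553  -0.1048  0.1266]
 [ 0.5563 -0.1042  0.1423]]
['wrist'] [ 0.6019 -0.0947  0.2012  0.1671] [[3.8, 1.2], [0.0, 0.0], [0.3, 0.3], [-0.3, -1.7], [-1.5, 0.2]] [[ 0.5587 -0.1035  0.1207]
 [ 0.5614 -0.1029  0.1365]]
['side', 'top', 'wrist'] [ 0.599  -0.0952  0.1916  0.1936] [[0.8, 0.1], [1.7, -0.2], [2.1, 0.4], [0.0, -0.0], [-2.4, 0.2], [-1.2, -3.8], [-2.7, -2.2], [1.0, -2.1], [-1.1, -1.0], [-0.8, 1.2], [1.6, 0.8], [0.0, 0.0], [-3.7, 0.2], [-0.1, -4.3], [-3.1, -0.3]] [[ 0.5563 -0.1035  0.1244]
 [ 0.5593 -0.1029  0.1401]]
tri disc top [ 0.56262742 -0.10330609  0.13853592] top+wrist [ 0.56575665 -0.10545848  0.11779936] side+wrist [ 0.56324549 -0.10205613  0.13750446]
[ 0.5628 -0.1054  0.141 ]
[ 0.5619 -0.1047  0.141 ]
[ 0.5611 -0.101   0.141 ]
0.65 [392.84 280.7 ]
```

The three rays put the disc top at (0.562, -0.1035, 0.14), so I shift +7 mm in x and descend.

Call:
send_rows:
  steps:
    - {"offset":[-4.8,5.1,10]}
    - {"offset":[0,0,20]}
    - {"offset":[0,0,20]}
    - {"offset":[0,0,20]}
    - {"offset":[0,0,15]}
    - {"offset":[0,0,5]}
    - {"offset":[0,0,3]}
    - {"offset":[0,0,0]}

```text
invalid input
```

```bash
python3 - <<'E'
from h import *
a=env.get_image("wrist")["img"]; b=env.get_image("side")["img"][150:300,200:400]
cv2.imwrite("pics/w2.png",np.hstack([a[130:380,120:420],cv2.resize(b,(333,250),interpolation=2)]))
print(env.get_state()["eef_pos"])
E
```

```text
[ 0.55308323 -0.10449033  0.24460834]
```

View pics/w2.png

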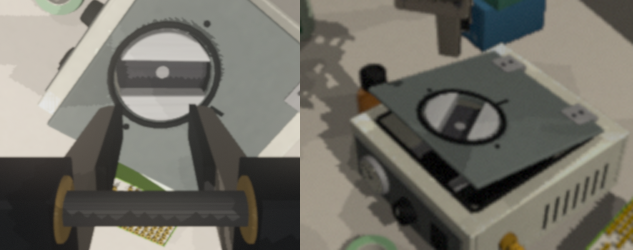

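The call was refused because "roll" is required, so the view hasn't changed: the slot lies along the picture's horizontal at (162,73) in the crop. I'll resend it.

Call:
send_rows:
  steps:
    - {"offset":[-4.8,5.1,10],"roll":0}
    - {"offset":[0,0,20],"roll":0}
    - {"offset":[0,0,20],"roll":0}
    - {"offset":[0,0,20],"roll":0}
    - {"offset":[0,0,15],"roll":0}
    - {"offset":[0,0,5],"roll":0}
    - {"offset":[0,0,3],"roll":0}
    - {"offset":[0,0,0],"roll":0}

```text
time_s: 6.27
eef_pos: [0.5601, -0.1038, 0.1512]
tool_rot: [[-0.741, 0.672, -0.001], [0.672, 0.741, 0.0], [0.001, -0.0, -1.0]]
ft_force: [-0.1, 0.3, 0.2]
opening: 0.0358
gripper_force: 0.0
```

```bash
python3 - <<'E'
from h import *
a=env.get_image("wrist")["img"]; b=env.get_image("side")["img"][150:300,200:400]
cv2.imwrite("pics/w3.png",np.hstack([a[130:380,120:420],cv2.resize(b,(333,250),interpolation=2)]))
print(env.get_state()["eef_pos"],env.get_state()["ft_force"])
E
```

```text
[ 0.56082191 -0.10419361  0.15263276] [ 0.82311253  0.83423311 -0.24715302]
```

View pics/w3.png

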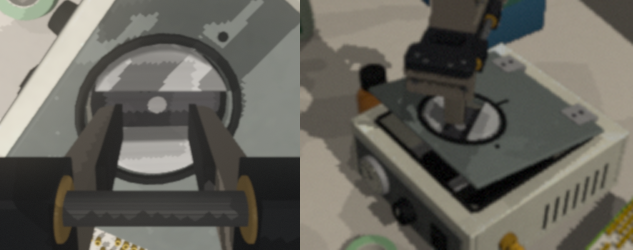

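The tips are at about (113,105) and (203,105), just above the disc. The screw at the slot-floor centre is at (157,104). I'll check the ray through it.

```bash
python3 - <<'E'
from h import *
s=env.get_state(); d=env.get_image("wrist"); T=pose(d,s)
R=np.array(s["tool_rot"]); e=np.array(s["eef_pos"])
o,v=ray([277,234],d,T)
for z in(.122,.126): print((R.T@(o+v*(z-o[2])/v[2]-e)*1000).round(1))
print("tip px crop",(project(np.array([e+R@np.array(q)/1000 for q in([-10,-18,0],[10,-18,0],[10,18,0],[-10,18,0])]),d,T)-[120,130]).round())
for u in ([212,222],[350,222],[210,255],[350,255]):
    o,v=ray(u,d,T); print(u,(R.T@(o+v*(.14-o[2])/v[2]-e)*1000).round(1))
E
```

```text
[-3.1  2.5 30.6]
[-1.6  2.5 26.6]
tip px crop [[121. 135.]
 [120. 102.]
 [186. 102.]
 [185. 135.]]
[212, 222] [ 11.3 -35.4  12.6]
[350, 222] [11.3 44.8 12.6]
[210, 255] [ -9.5 -37.6  12.6]
[350, 255] [-9.5 46.  12.7]
```

Call:
send_rows:
  steps:
    - {"offset":[-1,2.5,5],"roll":0}
    - {"offset":[0,0,5],"roll":0}
    - {"offset":[0,0,4],"roll":0}
    - {"offset":[0,0,3],"roll":0}
    - {"offset":[0,0,2],"roll":0}
    - {"offset":[0,0,0],"roll":0}

```text
time_s: 6.92
eef_pos: [0.562, -0.1026, 0.1318]
tool_rot: [[-0.741, 0.672, -0.001], [0.672, 0.741, 0.0], [0.001, -0.0, -1.0]]
ft_force: [-0.1, 0.3, 0.1]
opening: 0.0358
gripper_force: 0.0
```

Call:
send_rows:
  steps:
    - {"offset":[0,0,1.5],"roll":0}
    - {"offset":[0,0,1.5],"roll":0}
    - {"offset":[0,0,0],"roll":0}

```text
time_s: 7.17
eef_pos: [0.5624, -0.1028, 0.1294]
tool_rot: [[-0.741, 0.672, -0.0], [0.672, 0.741, 0.0], [0.0, -0.0, -1.0]]
ft_force: [-0.1, -0.2, -0.8]
opening: 0.0357
gripper_force: 0.0
```

```bash
python3 - <<'E'
from h import *
a=env.get_image("wrist")["img"]; b=env.get_image("side")["img"][150:300,200:400]
cv2.imwrite("pics/w4.png",np.hstack([a[130:380,120:420],cv2.resize(b,(333,250),interpolation=2)]))
print(env.get_state()["eef_pos"],env.get_state()["ft_force"])
E
```

```text
[ 0.56250228 -0.10279237  0.12966992] [ 0.7056397   0.6154137  -0.15246587]
```

View pics/w4.png

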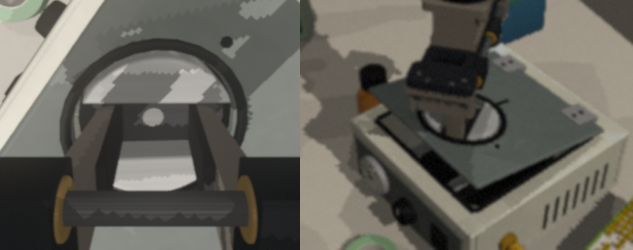

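The fingertips are in the slot, symmetric about the screw at (152,117), with no contact force. Turning anticlockwise.

Call:
send_rows:
  steps:
    - {"offset":[0,0,0],"roll":-6}
    - {"offset":[0,0,0],"roll":-6}
    - {"offset":[0,0,0],"roll":-6}
    - {"offset":[0,0,0],"roll":-6}
    - {"offset":[0,0,0],"roll":-6}
    - {"offset":[0,0,0],"roll":-6}
    - {"offset":[0,0,0],"roll":-6}
    - {"offset":[0,0,0],"roll":-6}
    - {"offset":[0,0,0],"roll":-4}
    - {"offset":[0,0,0],"roll":0}

```text
time_s: 8.1
eef_pos: [0.5631, -0.1029, 0.1302]
tool_rot: [[-0.985, -0.171, 0.002], [-0.171, 0.985, -0.0], [-0.001, -0.001, -1.0]]
ft_force: [0.7, -1.7, -0.0]
opening: 0.0362
gripper_force: 0.8
```

```bash
python3 - <<'E'
from h import *
s=env.get_state(); R=s["tool_rot"];print(np.degrees(np.arctan2(R[1,0],R[0,0])),s["ft_force"],s["wrist_torque"])
E
```

```text
-170.1361729126625 [ 0.70370689 -1.66769125 -0.03065757] [ 0.08279958 -0.33594681 -0.05043018]
```

Call:
send_rows:
  steps:
    - {"offset":[0,0,0],"roll":-3}
    - {"offset":[0,0,0],"roll":-3}
    - {"offset":[0,0,0],"roll":-2}
    - {"offset":[0,0,0],"roll":0}

```text
time_s: 8.43
eef_pos: [0.563, -0.1028, 0.1301]
tool_rot: [[-0.953, -0.304, 0.001], [-0.304, 0.953, -0.0], [-0.001, -0.001, -1.0]]
ft_force: [1.2, 0.7, 1.3]
opening: 0.0361
gripper_force: 1.4
```

```bash
python3 - <<'E'
from h import *
s=env.get_state(); R=s["tool_rot"];print(np.degrees(np.arctan2(R[1,0],R[0,0])),s["ft_force"],s["wrist_torque"])
a=env.get_image("wrist")["img"]; b=env.get_image("side")["img"][150:300,200:400]
cv2.imwrite("pics/w5.png",np.hstack([a[130:380,120:420],cv2.resize(b,(333,250),interpolation=2)]))
E
```

```text
-162.29519618329417 [1.16396536 0.74734827 1.25540712] [ 0.10760538 -0.40329379 -0.0931321 ]
```

View pics/w5.png

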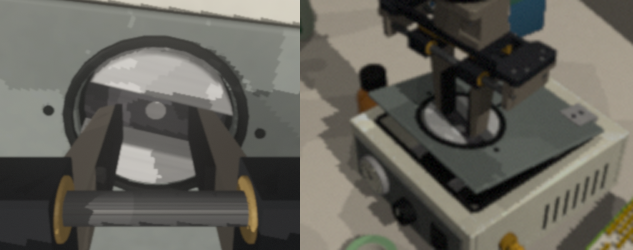

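The slot is now nearly in line with the two dots at (48,110) and (259,133), so the fastener is at or near open. Pressing down.

Call:
send_rows:
  steps:
    - {"offset":[0,0,3],"roll":-2}
    - {"offset":[1,0,4],"roll":0}
    - {"offset":[0.5,0,4],"roll":0}
    - {"offset":[0.5,0,4],"roll":0}
    - {"offset":[0.5,0,4],"roll":0}
    - {"offset":[0.5,0,4],"roll":0}
    - {"offset":[0,0,4],"roll":0}
    - {"offset":[0,0,2],"roll":0}
    - {"offset":[0,0,2],"roll":0}
    - {"offset":[0,0,0],"roll":0}

```text
time_s: 9.37
eef_pos: [0.5601, -0.1039, 0.0987]
tool_rot: [[-0.941, -0.338, 0.001], [-0.338, 0.941, -0.0], [-0.001, -0.001, -1.0]]
ft_force: [2.1, 0.7, 4.7]
opening: 0.0361
gripper_force: 3.1
```

```bash
python3 - <<'E'
from h import *
s=env.get_state(); R=s["tool_rot"];print(np.degrees(np.arctan2(R[1,0],R[0,0])),s["eef_pos"],s["ft_force"],s["wrist_torque"])
E
```

```text
-160.2374551175743 [ 0.56012528 -0.10390164  0.09873001] [2.05501152 0.6956537  4.74555443] [ 0.19422858 -0.42002179 -0.05960248]
```

Call:
send_rows:
  steps:
    - {"offset":[0,0,1],"roll":0}
    - {"offset":[0,0,1],"roll":0}
    - {"offset":[0,0,1],"roll":0}
    - {"offset":[0,0,0],"roll":0}

```text
time_s: 9.7
eef_pos: [0.5602, -0.1039, 0.0962]
tool_rot: [[-0.941, -0.338, 0.001], [-0.338, 0.941, -0.0], [-0.001, -0.001, -1.0]]
ft_force: [0.8, 1.7, 7.7]
opening: 0.0362
gripper_force: 4.0
```

```bash
python3 - <<'E'
from h import *
s=env.get_state(); print(s["eef_pos"],s["ft_force"],s["wrist_torque"])
a=env.get_image("wrist")["img"]; b=env.get_image("side")["img"][150:300,200:400]
cv2.imwrite("pics/w6.png",np.hstack([a[130:380,120:420],cv2.resize(b,(333,250),interpolation=2)]))
E
```

```text
[ 0.56016687 -0.10391393  0.09617301] [0.84443801 1.67315503 7.68095733] [ 0.26444072 -0.35025764 -0.07237604]
```

View pics/w6.png

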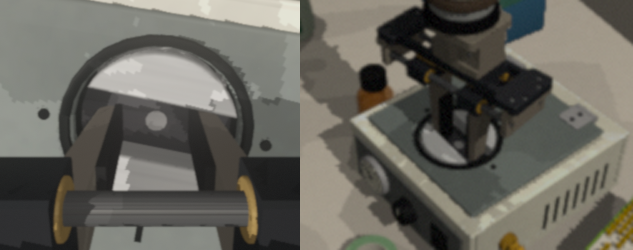

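The cover is now level on its seat at 7.7 N with the slot along the dots. I'll press slightly more and turn clockwise.

Call:
send_rows:
  steps:
    - {"offset":[0,0,1],"roll":0}
    - {"offset":[0,0,0.5],"roll":0}
    - {"offset":[0,0,0],"roll":0}
    - {"offset":[0,0,0],"roll":6}
    - {"offset":[0,0,0],"roll":6}
    - {"offset":[0,0,0],"roll":6}
    - {"offset":[0,0,0],"roll":6}
    - {"offset":[0,0,0],"roll":6}
    - {"offset":[0,0,0],"roll":0}

```text
time_s: 10.55
eef_pos: [0.5591, -0.1036, 0.0946]
tool_rot: [[-0.983, 0.181, -0.002], [0.181, 0.983, 0.0], [0.002, -0.0, -1.0]]
ft_force: [-3.2, 0.8, 8.7]
opening: 0.0362
gripper_force: 4.3
```

```bash
python3 - <<'E'
from h import *
s=env.get_state(); R=s["tool_rot"];print(np.degrees(np.arctan2(R[1,0],R[0,0])),s["eef_pos"],s["ft_force"],s["wrist_torque"])
E
```

```text
169.54707695014426 [ 0.55909861 -0.10364858  0.09456972] [-3.20464221  0.81595285  8.70020643] [0.40539137 0.19221667 0.06229092]
```

Force stays steady, so I continue clockwise.

Call:
send_rows:
  steps:
    - {"offset":[0,0,0],"roll":6}
    - {"offset":[0,0,0],"roll":6}
    - {"offset":[0,0,0],"roll":6}
    - {"offset":[0,0,0],"roll":6}
    - {"offset":[0,0,0],"roll":6}
    - {"offset":[0,0,0],"roll":6}
    - {"offset":[0,0,0],"roll":6}
    - {"offset":[0,0,0],"roll":6}
    - {"offset":[0,0,0],"roll":6}
    - {"offset":[0,0,0],"roll":6}
    - {"offset":[0,0,0],"roll":6}
    - {"offset":[0,0,0],"roll":6}
    - {"offset":[0,0,0],"roll":0}

```text
time_s: 11.63
eef_pos: [0.5597, -0.1027, 0.0948]
tool_rot: [[-0.131, 0.991, -0.0], [0.991, 0.131, 0.002], [0.002, 0.0, -1.0]]
ft_force: [-1.5, 3.9, 9.3]
opening: 0.036
gripper_force: 4.7
```

```bash
python3 - <<'E'
from h import *
s=env.get_state(); R=s["tool_rot"];print(np.degrees(np.arctan2(R[1,0],R[0,0])),s["eef_pos"],s["ft_force"],s["wrist_torque"])
E
```

```text
97.54962728267161 [ 0.55972269 -0.10271331  0.09481933] [-1.51398429  3.85326201  9.26010981] [ 0.81281496 -0.07155447  0.11386435]
```

Call:
send_rows:
  steps:
    - {"offset":[0,0,0],"roll":3}
    - {"offset":[0,0,0],"roll":3}
    - {"offset":[0,0,0],"roll":0}

```text
time_s: 11.88
eef_pos: [0.5599, -0.1025, 0.0948]
tool_rot: [[-0.029, 1.0, 0.0], [1.0, 0.029, 0.002], [0.002, 0.0, -1.0]]
ft_force: [-0.4, 5.6, 9.5]
opening: 0.0359
gripper_force: 4.7
```

```bash
python3 - <<'E'
from h import *
s=env.get_state(); R=s["tool_rot"];print(np.degrees(np.arctan2(R[1,0],R[0,0])),s["eef_pos"],s["ft_force"],s["wrist_torque"])
E
```

```text
91.68039901765187 [ 0.55985605 -0.10251498  0.09481383] [-0.39436016  5.63160359  9.52968473] [ 0.96387885 -0.08886856  0.12569682]
```

Call:
send_rows:
  steps:
    - {"offset":[0,0,0],"roll":2}
    - {"offset":[0,0,0],"roll":2}
    - {"offset":[0,0,0],"roll":0}

```text
time_s: 12.13
eef_pos: [0.5597, -0.1035, 0.0948]
tool_rot: [[0.039, 0.999, -0.0], [0.999, -0.039, 0.0], [0.0, -0.0, -1.0]]
ft_force: [-1.5, 2.3, 8.9]
opening: 0.0357
gripper_force: 5.9
```

```bash
python3 - <<'E'
from h import *
s=env.get_state(); R=s["tool_rot"];print(np.degrees(np.arctan2(R[1,0],R[0,0])),s["eef_pos"],s["ft_force"],s["wrist_torque"])
E
```

```text
87.75702204589022 [ 0.55967159 -0.1034896   0.09479597] [-1.51511637  2.31160035  8.94542933] [0.3849407  0.04555177 0.26415885]
```

Call:
send_rows:
  steps:
    - {"offset":[0,0,0],"roll":2}
    - {"offset":[0,0,0],"roll":1}
    - {"offset":[0,0,0],"roll":0}

```text
time_s: 12.38
eef_pos: [0.5596, -0.1037, 0.0948]
tool_rot: [[0.087, 0.996, -0.001], [0.996, -0.087, -0.001], [-0.001, -0.001, -1.0]]
ft_force: [-2.1, 1.2, 9.2]
opening: 0.0363
gripper_force: 23.4
```

```bash
python3 - <<'E'
from h import *
s=env.get_state(); R=s["tool_rot"];print(np.degrees(np.arctan2(R[1,0],R[0,0])),s["eef_pos"],s["ft_force"],s["wrist_torque"])
E
```

```text
85.004394809496 [ 0.55955095 -0.10368617  0.09484788] [-2.07142856  1.20935981  9.16948654] [0.27516049 0.07685174 1.55789532]
```

The moment rose to 1.56 N m, so it is at the locked stop. I back the roll off and lift.

Call:
send_rows:
  steps:
    - {"offset":[0,0,0],"roll":-3}
    - {"offset":[0,0,0],"roll":-4}
    - {"offset":[0,0,-2],"roll":0}
    - {"offset":[0,0,-2],"roll":0}
    - {"offset":[0,0,-3],"roll":0}
    - {"offset":[0,0,-5],"roll":0}
    - {"offset":[0,0,-10],"roll":0}
    - {"offset":[0,0,-20],"roll":0}
    - {"offset":[0,0,-30],"roll":0}
    - {"offset":[0,0,-40],"roll":0}
    - {"offset":[0,0,-30],"roll":0}
    - {"offset":[0,0,0],"roll":0}

```text
time_s: 13.38
eef_pos: [0.563, -0.1051, 0.2446]
tool_rot: [[-0.031, 0.999, 0.012], [0.999, 0.031, -0.005], [-0.005, 0.012, -1.0]]
ft_force: [0.5, 0.2, 1.5]
opening: 0.036
gripper_force: 0.0
```

```bash
python3 - <<'E'
from h import *
s=env.get_state(); print(s["eef_pos"],s["ft_force"])
a=env.get_image("wrist")["img"][80:330,110:410]; b=env.get_image("side")["img"][150:300,200:400]
cv2.imwrite("pics/w7.png",np.hstack([cv2.resize(a,(400,333)),cv2.resize(b,(400,333),interpolation=2)]))
E
```

```text
[ 0.56304074 -0.10505658  0.24461098] [0.53825676 0.24435323 1.48764095]
```

View pics/w7.png

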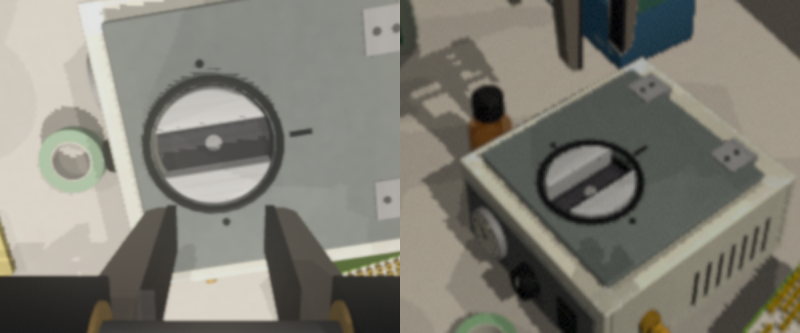

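The slot at (213,145) points straight at the bar mark at (301,132). The cover is flat and shut, the bystanders are where they stood, and the robot is clear. Handing in.

```bash
python3 -c "
from cell import env
print(env.finish_job())"
```

```text
the job is handed in; nothing more can be done
None
```

I turned the fastener back to open, pressed the cover shut and locked it at its clockwise stop; after I let go, the pictures showed the cover flat and the bottle, tip box and tape roll not visibly moved, and I handed the job in (no verdict was returned).

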